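# Clamp the drawplate with the ratchet cap

### The job

Take the steel drawplate out of its slotted wooden rest, stand it on the brass seat between the open jaws of the bench clamp without ramming it down, and let go. Then turn the clamp's round ratchet cap clockwise until the jaws hold the plate and the cap clicks and slips, and stop after one to three clicks. Leave the plate clamped upright and central, and leave the other things on the bench alone.

Things in the scene. Friction and masses are not known exactly. Their poses are not given: they have to be found in the camera images.
- drawplate: Steel drawplate with three rows of small holes, 110 mm long, 9 mm thick, 55 mm high, 0.4 kg, standing on its long edge; origin at the centre of its lower edge, x along its length, y across its thickness, z up. It starts loose in the slot of the wooden rest, its upper 29 mm showing. Grip it across its thickness near the middle.
- rest: Wooden block 140 x 70 mm, 34 mm high, with a slot 12 mm wide along its x axis through the middle; slot floor 8 mm above the bench; origin at the centre of its underside on the bench. Fixed.
- clamp: Fixed bench clamp, grey base 130 mm (x) by 200 mm (y), origin at the centre of its underside, z up. From -y to +y: fixed steel jaw (96 mm wide along x, top 60 mm above the bench), brass seat, moving steel jaw (same size across), gear housing (top 66 mm above the bench) with the ratchet cap, whose upright axis is at y = +60 mm.
- seat: Brass strip between the jaws, its top 30 mm above the bench; axes as the clamp's. Origin on its top, where the middle of the lower edge of the clamped plate ends up: the fixed jaw's face is at y = -4.5 mm, the moving jaw is on the +y side. The plate's length goes along x. The jaws rise 30 mm above the seat, so 25 mm of the seated plate shows above them.
- jaw: The moving jaw. Origin at the middle of its gripping face, at seat height; axes as the clamp's. It starts 16 to 24 mm from the fixed jaw and moves toward it (-y) as the cap is turned clockwise.
- cap_top (a point): Centre of the top of the ratchet cap: a ribbed round aluminium cap, 42 mm in diameter, 30 mm high, upright axis, its top 105 mm above the bench. Grip it firmly (40 to 60 N) at any angle across its diameter. Clockwise from above closes the jaws; it takes about 0.25 to 0.6 turn, different each time. The clamp stays tight when the cap is let go.
- cap (a joint): How far the cap has slipped over the collar through its ratchet, rad: 0 at the start, grows by 0.35 with every click; it stays near 0 while cap and collar turn together.
- jar: Glass jar with an aluminium lid, 52 mm in diameter, 65 mm high; leave it alone. Origin at the centre of its underside.
- hammer: Hammer with a wooden handle, 220 mm long, lying on the bench; leave it alone. Origin at the middle of its length, on the bench.
- tin: Open aluminium tray 100 x 70 x 22 mm with brass discs; leave it alone. Origin at the centre of its underside.
- collar: Round steel collar, 54 mm in diameter, directly under the cap (its top 31 mm below the cap's top). Cap and collar turn together against a steady drag of about 0.35 N m until the plate is held; then the collar stops and the cap slips over it in clicks of 20 degrees: the torque climbs to about 0.55 N m, then changes sign as the cap snaps on (0.15 to 0.5 N m driving it clockwise if stopped there).
Not all that is in view belongs to the job. Of the things that look like the drawplate, the largest one is meant.

How it is judged:
By the outcome, as a careful person would: the job done as asked, in the order asked, and still so for the second after the job is handed in, with the robot touching nothing.
It also fails if it takes over 72 s, if anything falls off the work surface, if the arm or the gripper's body presses on something with over 40 N, if the wrist force passes 120 N, or if a joint passes its speed limit or range.

### The arm

A 7-joint arm with a two-finger parallel gripper is mounted at the origin on the work surface. World frame = base frame: x ahead of the robot, y to its left, z up, the work surface at z = 0. Lengths are in mm, angles in rad, forces in N, time in s.
With the tool pointing down it reaches from about 425 to 875 mm from the base axis. Payload 8.4 kg.
Tool frame: the origin (TCP) lies at the very end of the fingers, on their centre line; the grasp point (between the pads) lies 19 mm behind it (ctrl.grasp_offset is the distance from the TCP to the grasp point, in mm); z points along the fingers, x is the direction in which the jaws open and shut, and the axes are right-handed (so a half turn about z gives the same grasp; the last joint's range is limited). The gripper opens to 85 mm and grips with 20 to 120 N. Pads are 22 mm wide; open, the fingers measure 114 mm over their backs; the gripper's body (76 mm by 85 mm) begins 54 mm behind the grasp point. The pads swing forward as they close: fully open they stand 13 mm farther back than shut.
Start: joints at [-0.099, 0.333, 0.04, 1.465, -0.013, 1.343, -0.059], TCP at [649.972, -0.012, 231.308] pointing down, gripper open.
Joint ranges: [-2.58, 2.58], [-0.38, 2.09], [-1.3, 1.39], [0.25, 2.4], [-1.5, 4.64], [0.08, 2.09], [-2.65, 2.65]. Speed limits (rad/s): [2.22, 2.22, 2.79, 2.79, 3.14, 3.14, 3.14].

### API

Orientations are given as a unit quaternion [w, x, y, z].
In Python, from workcell import get_state, cams, job, models, ctrl gives the robot as it stands. The module is installed in compiled form; this text tells all that it offers.
- The arm moves only by the tool step_arm, never from a script. Its argument "commands" is one flat list of numbers, 7 for each row, row after row: the turn, a rotation vector about the world's x, y, z in degrees, then the shift along the world's x, y, z in cm, then the closure, from -1 (fully open) to 1 (shut). A call has 1 to 8 rows; each row shifts and turns the commanded pose from where the row before left it; what a row does not reach is not made up. A row lasts 1/12 s, in which the tool goes at most 41.7 mm and 7.16 degrees, less where a joint would pass 70% of its speed; a pose out of reach is approached as far as the arm can. A call is refused whole if a number of a shift passes 4.17 or a number of a turn 7.16, either way. A call with a gripper value outside its range is refused whole. The fingers move at their own pace and stop on an object; the grip force is fixed at half the most. Time passes only in rows, so rows that do not move let the fingers close. It gives the time, the measured TCP pose, the force and the opening at its end, in the units of the state.
- get_state(): the state, without advancing time (a new reading comes with each control period).
- cams.get_image(name): name is "scene" or "side" or "wrist"; returns a dict with "img" (480x640x3 uint8, red, green, blue), "depth" (480x640 float32, mm along the optical axis (not along the pixel's ray), 0 where there is no reading), "K" (3x3 intrinsics, pixels), "T" (4x4, takes a point from camera to world coordinates). Camera axes: x right, y down, z forward; pixel columns grow to the right and rows downward; lengths in mm; the calibration is good to about 2 mm. A picture is of the moment at which its call begins.
- job.finish_job(): hands the job in, once; it reports no verdict.
Trained networks look in a picture, given as the dict that the camera call returned (one of the last four; its "shot" number tells which), for a name from the list of things; names that differ only in an ending like _2 or _b are one class to them, and where a whole thing is asked for, a point or a joint stands for the part that bears it (a point fixed in the world has none). Each returns a list of dicts, best first, with "score" (0 to 1); they miss things now and then, are a little off and sometimes report something else, mostly with a low value. They report only what shows in the picture. A call takes as long as a camera call. They do not tell look-alikes from the thing itself.
- models.find_in(picture, label): "point" ([column, row] in pixels, amid what is visible of it).
- models.mark_of(picture, label): "point" ([column, row] in pixels: a listed point, or the origin of a listed thing).
The state is a dict: "time": time; "joint_positions": joint angles; "dq": joint speeds; "joint_torque": joint torques, N m; "tcp_pos": TCP position; "tcp_rot": TCP orientation; "ft_force": force on the tool from outside, world axes, zero at the start; "ft_torque": the same for the moment, N m; "width": opening from 0.0 (shut) to 1.0 (fully open).
Only numpy, scipy, OpenCV 4.12 (cv2) and the standard library are available. Lean on these libraries where they do the work, as an engineer would, in place of code of your own. Each camera call takes 0.05 s, during which the arm holds its last target.

## Working session

There is one attempt and no reset: what is moved stays moved. The work goes in short steps, Python scripts to look and compute and a tool call to move; the robot and the scene stay as the last step left them, time stands still between calls to the robot, and variables do not carry over. Pictures are saved under pics/ and viewed, and the job is handed in when it is done.

Besides the shell and the picture viewer there is one more tool, called after "Request:" as a command line: name --argument value ..., lists and objects as JSON in quotes. step_arm: Moves the arm, as the interface text tells. Its arguments: {"type":"object","properties":{"commands":{"type":"array"}},"required":["commands"]}

```bash
mkdir -p pics
cat > h.py <<'E'
import numpy as np, cv2
from workcell import get_state, cams, job, models, ctrl
def save(p,n): cv2.imwrite('pics/'+n+'.png', cv2.cvtColor(p['img'],cv2.COLOR_RGB2BGR))
def w(p,uv,z=None):
    u,v=uv; K=p['K'];T=p['T']
    r=np.array([(u-K[0,2])/K[0,0],(v-K[1,2])/K[1,1],1.])
    if z is None:
        d=p['depth'][int(round(v)),int(round(u))]; return T[:3,:3]@(r*d)+T[:3,3]
    R=T[:3,:3]@r; s=(z-T[2,3])/R[2]; return T[:3,3]+s*R
def pix(p,X):
    c=np.linalg.inv(p['T'])@np.r_[X,1]; q=p['K']@c[:3]; return q[:2]/q[2]
E
python3 - <<'E'
from h import *
np.set_printoptions(precision=1,suppress=True)
print(ctrl.grasp_offset)
for n in ['scene','side','wrist']:
    p=cams.get_image(n); save(p,n+'0'); print(n,p['T'].tolist())
    for l in ['drawplate','rest','clamp','seat','jaw','cap_top','jar','hammer','tin']:
        m=models.mark_of(p,l)
        print(l,[(np.round(a['point']),round(a['score'],2),w(p,a['point'])) for a in m[:4]])
E
```

```text
18.700000000000003
scene [[0.15188550875812407, 0.6613201984480406, -0.7345654411649992, 1111.9988133797835], [0.9883970812209504, -0.10055997090447405, 0.11383717356644603, -27.99955713271254], [0.0014149428227417228, -0.7433325550359916, -0.6689205562400313, 595.081154376384], [0.0, 0.0, 0.0, 1.0]]
drawplate [(array([480., 255.]), 0.96, array([575.8, 337.8,  23.2])), (array([395., 211.]), 0.81, array([400.8, 232.4,  -1.7])), (array([421., 258.]), 0.56, array([575.1, 228.1,  33.1]))]
rest [(array([428., 263.]), 0.81, array([589.7, 234.2,  33.6]))]
clamp [(array([201., 264.]), 0.59, array([ 523.5, -150.9,   24.4]))]
seat [(array([170., 257.]), 0.8, array([ 520.2, -199.5,   44.4])), (array([180., 258.]), 0.4, array([ 509.5, -186.4,   28.6]))]
jaw [(array([183., 258.]), 0.61, array([ 540.9, -174. ,   59.4]))]
cap_top [(array([231., 217.]), 0.82, array([501.4, -90. , 103.7])), (array([183., 258.]), 0.22, array([ 541.4, -173.7,   58.9]))]
jar [(array([249., 396.]), 0.66, array([794.3, -76.5,  39.5])), (array([309., 241.]), 0.31, array([476.2,  44.3,   6.5]))]
hammer [(array([402., 368.])
[... 1352 characters left out ...]
5, 650.1126219873307], [-0.0013668978911138298, -0.9644969458200736, -0.26409046384506696, 66.29264662577349], [-0.0011539347296974326, 0.26409205604705066, -0.9644967881581972, 373.76837852139334], [0.0, 0.0, 0.0, 1.0]]
drawplate []
rest []
clamp [(array([430., 279.]), 0.67, array([754.2, -63. ,  52.7]))]
seat []
jaw [(array([164., 382.]), 0.77, array([607.1,  -7.4, 271.9])), (array([428., 279.]), 0.41, array([755.3, -66.6,  44.6]))]
cap_top [(array([105., 345.]), 0.56, array([496. , -95. , 106.4]))]
jar [(array([426., 277.]), 0.7, array([754.2, -65.8,  41.4]))]
hammer [(array([436.,  29.]), 0.93, array([751.9, 139.2,  23.1]))]
tin [(array([108., 143.]), 0.77, array([466.9,  49. ,   2.4]))]
```

View pics/scene0.png

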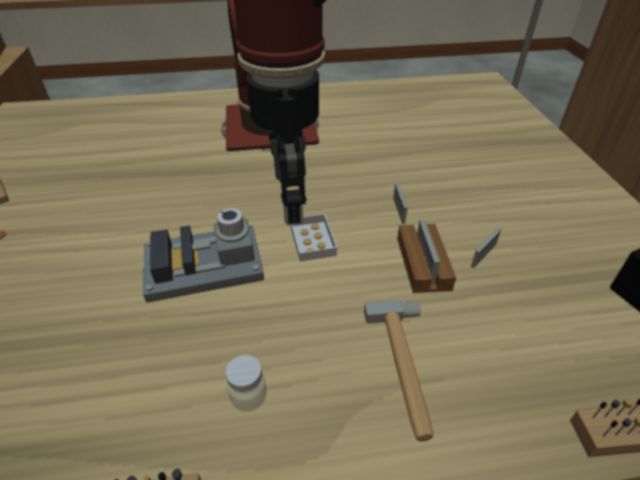

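View pics/side0.png

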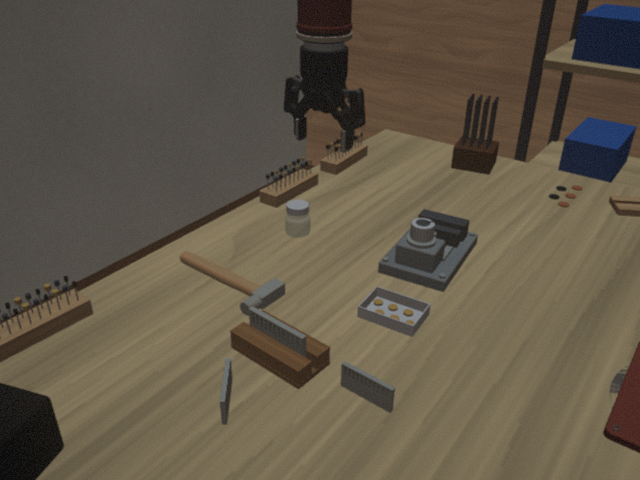

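View pics/wrist0.png

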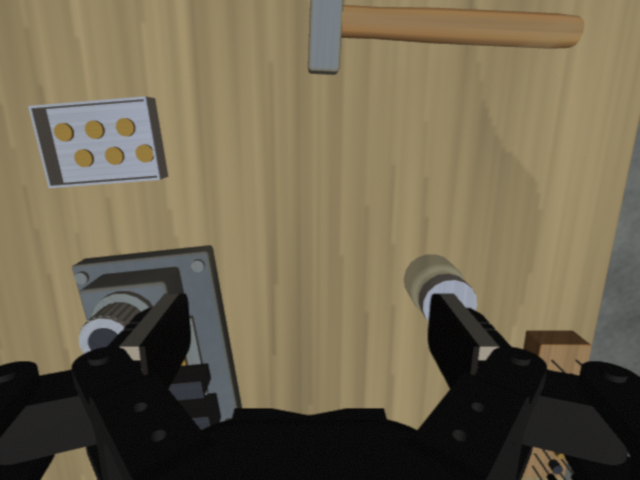

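Scene: three drawplate-like things at about (400,203), (430,250) and (486,247). The one standing in the wooden rest (430,250) looks largest and fits the description. I'll confirm this with a crop and measure from depth.

Run:
```python
from h import *
np.set_printoptions(precision=1,suppress=True)
out=[]
for n,(x0,y0,x1,y1) in [('scene',(370,170,530,310)),('side',(200,290,420,430))]:
    p=cams.get_image(n)
    c=cv2.cvtColor(p['img'],cv2.COLOR_RGB2BGR)[y0:y1,x0:x1]; out.append(cv2.resize(c,(390,300),interpolation=cv2.INTER_CUBIC))
    v,u=np.mgrid[0:480,0:640]; d=p['depth']; K=p['K']
    P=np.stack([(u-K[0,2])/K[0,0]*d,(v-K[1,2])/K[1,1]*d,d],-1)@p['T'][:3,:3].T+p['T'][:3,3]
    P=P[d>0].reshape(-1,3)
    np.save(n+'.npy',P)
    def box(xa,xb,ya,yb,za,zb):
        m=(P[:,0]>xa)&(P[:,0]<xb)&(P[:,1]>ya)&(P[:,1]<yb)&(P[:,2]>za)&(P[:,2]<zb); return P[m]
    def rect(Q,t):
        if len(Q)<5: print(t,len(Q));return
        (c,s,a)=cv2.minAreaRect(Q[:,:2].astype(np.float32)); b=cv2.boxPoints((c,s,a)); e=b[1]-b[0];f=b[2]-b[1]; e=e if np.hypot(*e)>np.hypot(*f) else f
        print(n,t,len(Q),np.array(c),np.array(s),'angle long',np.degrees(np.arctan2(e[1],e[0])),'z',np.percentile(Q[:,2],[5,50,95]))
    rect(box(500,700,180,310,42,75),'plate in rest')
    rect(box(500,700,180,310,57,75),'plate top')
    rect(box(350,460,180,300,8,90),'plate A')
    rect(box(480,700,305,420,8,90),'plate B')
    rect(box(480,700,150,420,28,38),'rest top')
    rect(box(420,600,-140,-50,98,115),'cap top')
    rect(box(420,640,-260,-130,54,65),'jaws top')
    rect(box(420,640,-300,0,10,120),'clamp')
cv2.imwrite('pics/crop0.png',np.hstack(out))
```

```text
scene plate in rest 453 [561.1 241.7] [ 10.1 112.3] angle long -4.53648 z [43.9 60.  62.5]
scene plate top 273 [561.  241.9] [  9.9 111.9] angle long -5.079182 z [58.  61.2 62.7]
scene plate A 293 [404.5 239.6] [ 7.9 87.3] angle long -3.2081926 z [10.1 31.1 41.5]
scene plate B 362 [556.2 358.3] [ 7.1 87.4] angle long -52.11712 z [ 9.9 31.5 41.7]
scene rest top 1825 [561.8 298.9] [184.6 142.2] angle long 85.43582 z [30.1 32.4 34.7]
scene cap top 358 [498.2 -92. ] [42.2 41.3] angle long 80.97022 z [ 99.6 103.3 105. ]
scene jaws top 1175 [ 508.8 -196.5] [99.  68.8] angle long 6.303119 z [56.3 58.5 60.2]
scene clamp 7156 [ 504.1 -151.4] [133.9 200.9] angle long -83.41863 z [17.4 29.5 98. ]
side plate in rest 880 [557.6 241.8] [ 12.3 112.4] angle long -4.2068567 z [43.3 56.8 63.4]
side plate top 434 [557.6 241.7] [ 12.  111.4] angle long -3.7407548 z [57.9 61.9 63.8]
side plate A 1190 [400.9 239.4] [10.6 86.9] angle long -2.7746446 z [10.2 28.6 42.4]
side plate B 496 [551.4 358.5] [ 7.4 87.9] angle long -51.86221 z [11.1 38.6 43.2]
side rest top 2154 [584.7 280.4] [185.9 190. ] angle long -15.623301 z [29.7 33.4 35.8]
side cap top 270 [493.7 -90.1] [40.6 45. ] angle long -46.7755 z [ 99.2 104.1 106.2]
side jaws top 630 [ 505.6 -196.1] [96.6 76. ] angle long 6.7187114 z [55.1 58.9 60.9]
side clamp 4667 [ 500.2 -150.1] [130.8 204.6] angle long -83.54617 z [ 15.3  44.4 100.8]
```

View pics/crop0.png

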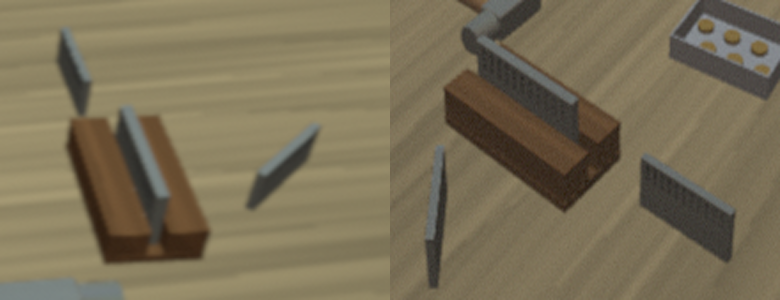

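The crop agrees with the depth: the plate in the rest is about 111 mm long and the other two about 87 mm. The one in the rest is meant, at about (559.5, 242) with yaw about -4.4°. Clamp yaw is about +6.5°. I'm moving over the plate and turning +85.6°.

Request:
step_arm --commands '[0, 0, 7.13, -0.754, 2.015, -0.6, -1, 0, 0, 7.13, -0.754, 2.015, -0.6, -1, 0, 0, 7.13, -0.754, 2.015, -0.6, -1, 0, 0, 7.13, -0.754, 2.015, -0.6, -1, 0, 0, 7.13, -0.754, 2.015, -0.6, -1, 0, 0, 7.13, -0.754, 2.015, -0.6, -1, 0, 0, 7.13, -0.754, 2.015, -0.6, -1, 0, 0, 7.13, -0.754, 2.015, -0.6, -1]'

```text
time: 2.27
tcp_pos: [589.2, 162.1, 183.2]
tcp_rot: [0.0, 0.877, 0.48, 0.0]
ft_force: [-0.7, 0.6, -0.3]
width: 1.002
```

Request:
step_arm --commands '[0, 0, 7.13, -0.754, 2.015, -0.6, -1, 0, 0, 7.13, -0.754, 2.015, -0.6, -1, 0, 0, 7.13, -0.754, 2.015, -0.6, -1, 0, 0, 7.13, -0.754, 2.015, -0.6, -1, 0, 0, 0, 0, 0, -1, -1, 0, 0, 0, 0, 0, -1, -1, 0, 0, 0, 0, 0, 0, -1]'

```text
time: 2.85
tcp_pos: [558.8, 240.4, 137.0]
tcp_rot: [-0.0, 0.735, 0.678, -0.002]
ft_force: [0.1, -0.3, -1.1]
width: 0.994
```

Run:
```python
from h import *
np.set_printoptions(precision=3,suppress=True)
p=cams.get_image('wrist'); save(p,'wrist1'); s=get_state()
print(s['time'],s['joint_positions'],s['tcp_pos'],s['tcp_rot'],s['ft_force'],s['width'])
v,u=np.mgrid[0:480,0:640]; d=p['depth']; K=p['K']
P=(np.stack([(u-K[0,2])/K[0,0]*d,(v-K[1,2])/K[1,1]*d,d],-1)@p['T'][:3,:3].T+p['T'][:3,3])[d>0]
for lo,hi in [(42,75),(58,75)]:
    Q=P[(P[:,0]>480)&(P[:,0]<640)&(P[:,1]>215)&(P[:,1]<270)&(P[:,2]>lo)&(P[:,2]<hi)]
    print(len(Q), cv2.minAreaRect(Q[:,:2].astype(np.float32)),np.percentile(Q[:,2],[5,50,95]), Q[:,:2].min(0),Q[:,:2].max(0), cv2.fitLine(Q[:,:2].astype(np.float32),cv2.DIST_HUBER,0,.01,.01).ravel())
```

```text
2.9 [-0.242  0.334 -0.29   1.67   0.103  1.155  0.932] [559.301 240.179 137.988] [-0.     0.735  0.678 -0.001] [-0.071 -0.039 -0.429] 1.0002273410287195
2967 ((559.6087036132812, 239.73500061035156), (9.413376808166504, 110.42985534667969), 85.53547668457031) [61.462 62.702 63.77 ] [504.343 231.223] [614.838 248.434] [  0.997  -0.081 555.354 240.132]
2933 ((559.6239624023438, 239.80398559570312), (9.375753402709961, 110.38457489013672), 85.23384094238281) [61.562 62.712 63.774] [504.343 231.223] [614.838 248.434] [  0.997  -0.081 555.641 240.114]
```

View pics/wrist1.png

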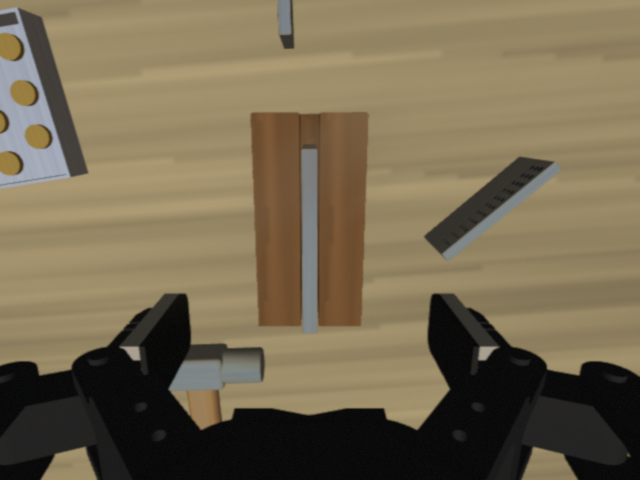

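The wrist view shows the plate at column 310, rows 148–333, in the rest. The tool is centred on it and the fingers clear the hammer and the small plate. Descending and closing.

Request:
step_arm --commands '[0, 0, 0, 0.03, -0.04, -2.5, -1, 0, 0, 0, 0, 0, -2.5, -1, 0, 0, 0, 0, 0, -2.5, -1, 0, 0, 0, 0, 0, -1.6, -1, 0, 0, 0, 0, 0, -0.5, -1, 0, 0, 0, 0, 0, 0, -1]'

```text
time: 3.4
tcp_pos: [559.7, 240.1, 42.4]
tcp_rot: [-0.0, 0.735, 0.678, -0.001]
ft_force: [-0.4, 0.0, 0.7]
width: 0.997
```

Request:
step_arm --commands '[0, 0, 0, 0, 0, 0, 1, 0, 0, 0, 0, 0, 0, 1, 0, 0, 0, 0, 0, 0, 1, 0, 0, 0, 0, 0, 0, 1, 0, 0, 0, 0, 0, 0, 1, 0, 0, 0, 0, 0, 0, 1, 0, 0, 0, 0, 0, 0, 1, 0, 0, 0, 0, 0, 0, 1]'

```text
time: 4.07
tcp_pos: [560.0, 241.3, 43.8]
tcp_rot: [0.0, 0.734, 0.679, 0.0]
ft_force: [-1.2, -1.3, 5.5]
width: 0.087
```

Request:
step_arm --commands '[0, 0, 0, 0, 0, 0, 1, 0, 0, 0, 0, 0, 0.5, 1, 0, 0, 0, 0, 0, 1, 1, 0, 0, 0, 0, 0, 1.5, 1, 0, 0, 0, 0, 0, 2.5, 1, 0, 0, 0, 0, 0, 2.5, 1, 0, 0, 0, 0, 0, 2.5, 1, 0, 0, 0, 0, 0, 1, 1]'

```text
time: 4.73
tcp_pos: [560.9, 242.2, 162.3]
tcp_rot: [0.001, 0.734, 0.679, 0.002]
ft_force: [1.6, 0.4, -3.8]
width: 0.084
```

Run:
```python
from h import *
np.set_printoptions(precision=3,suppress=True)
p=cams.get_image('wrist'); save(p,'wrist2'); q=cams.get_image('side');save(q,'side2'); s=get_state()
print(s['time'],s['joint_positions'],s['tcp_pos'],s['tcp_rot'],s['ft_force'],s['ft_torque'],s['width'])
a=cv2.imread('pics/side2.png')[150:400,150:450]; b=cv2.imread('pics/wrist2.png')
cv2.imwrite('pics/c2.png',np.hstack([cv2.resize(a,(400,333)),cv2.resize(b,(400,333))]))
```

```text
4.8333 [-0.24   0.316 -0.293  1.646  0.097  1.191  0.938] [560.756 242.003 160.432] [0.001 0.734 0.679 0.002] [ 0.273  0.501 -5.111] [ 0.044  0.04  -0.046] 0.09110303862878998
```

View pics/c2.png

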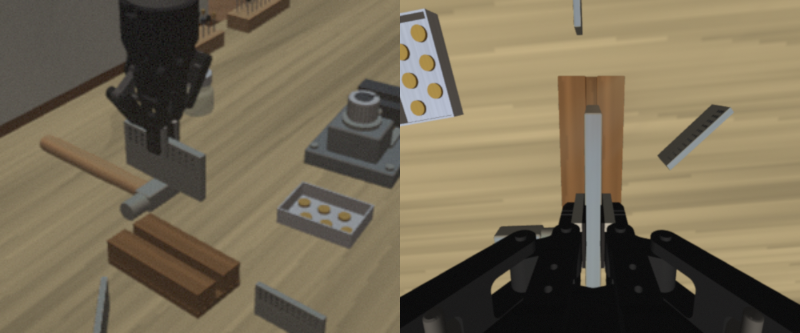

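The plate is held upright and is clear of the rest, which sits empty below at (170,260). Next I measure the plate in the hand and the clamp from the clouds.

Run:
```python
from h import *
np.set_printoptions(precision=2,suppress=True)
p=cams.get_image('wrist'); s=get_state(); t=np.array(s['tcp_pos'])
v,u=np.mgrid[0:480,0:640]; d=p['depth']; K=p['K']
P=(np.stack([(u-K[0,2])/K[0,0]*d,(v-K[1,2])/K[1,1]*d,d],-1)@p['T'][:3,:3].T+p['T'][:3,3])
m=(u>460)&(u<490)&(v>150)&(v<400)&(d>0)&(P[...,2]>110) if 0 else (P[...,2]>150)&(P[...,2]<200)&(abs(P[...,1]-t[1])<8)&(d>0)&(P[...,0]<t[0]-15)
Q=P[m]; print(t,len(Q),np.percentile(Q[:,2],[5,50,95]),Q.min(0),Q.max(0),cv2.fitLine(Q[:,:2].astype(np.float32),cv2.DIST_HUBER,0,.01,.01).ravel())
for n in ['scene','side']:
    A=np.load(n+'.npy')
    c=A[(abs(A[:,0]-502)<110)&(abs(A[:,1]+151)<140)]
    base=c[(c[:,2]>10)]
    # cap circle
    q=c[(c[:,2]>97)&(c[:,2]<110)]; print(n,'cap',cv2.minEnclosingCircle(q[:,:2].astype(np.float32)), np.median(q[:,2]))
    (ce,sz,an)=cv2.minAreaRect(base[:,:2].astype(np.float32)); print(ce,sz,an)
    for yaw in [6.5]:
        a=np.radians(yaw); R=np.array([[np.cos(a),-np.sin(a)],[np.sin(a),np.cos(a)]])
        L=(c[:,:2]-np.array(ce))@R
        top=(c[:,2]>55)&(c[:,2]<64)&(abs(L[:,0])<60)&(L[:,1]<25)
        h,e=np.histogram(L[top,1],bins=np.arange(-90,26,2)); print(dict(zip(e[:-1].astype(int).tolist(),h.tolist())))
        print('x ext',np.percentile(L[top&(L[:,1]<-20),0],[0.5,99.5]))
        se=(c[:,2]>24)&(c[:,2]<36)&(abs(L[:,0])<50)
        h,e=np.histogram(L[se,1],bins=np.arange(-90,30,2)); print('seat',dict(zip(e[:-1].astype(int).tolist(),h.tolist())))
```

```text
[559.83 241.44 158.33] 3496 [177.07 179.2  180.24] [505.29 238.1  150.24] [544.82 249.43 181.27] [  1.    -0.08 523.49 244.14]
scene cap ((497.6253356933594, -91.09820556640625), 22.225135803222656) 103.30089962359096
(504.1311950683594, -151.35452270507812) (133.94369506835938, 200.9203338623047) 6.581369400024414
{-90: 0, -88: 0, -86: 0, -84: 0, -82: 0, -80: 36, -78: 60, -76: 44, -74: 41, -72: 43, -70: 55, -68: 57, -66: 39, -64: 43, -62: 50, -60: 49, -58: 50, -56: 45, -54: 45, -52: 49, -50: 14, -48: 0, -46: 0, -44: 0, -42: 0, -40: 0, -38: 0, -36: 0, -34: 0, -32: 0, -30: 23, -28: 51, -26: 42, -24: 49, -22: 40, -20: 52, -18: 47, -16: 45, -14: 45, -12: 30, -10: 0, -8: 0, -6: 0, -4: 0, -2: 0, 0: 0, 2: 0, 4: 0, 6: 0, 8: 0, 10: 0, 12: 0, 14: 0, 16: 0, 18: 0, 20: 0, 22: 0}
x ext [-48.33  48.18]
seat {-90: 6, -88: 1, -86: 2, -84: 0, -82: 0, -80: 5, -78: 7, -76: 7, -74: 7, -72: 5, -70: 7, -68: 8, -66: 6, -64: 10, -62: 5, -60: 8, -58: 5, -56: 7, -54: 5, -52: 25, -50: 46, -48: 36, -46: 42, -44: 40, -42: 38, -40: 42, -38: 39, -36: 39, -34: 15, -32: 5, -30: 3, -28: 3, -26: 3, -24: 6, -22: 2, -2
[... 602 characters left out ...]
, -36: 9, -34: 8, -32: 18, -30: 14, -28: 12, -26: 6, -24: 1, -22: 1, -20: 0, -18: 0, -16: 0, -14: 0, -12: 0, -10: 0, -8: 0, -6: 0, -4: 0, -2: 0, 0: 0, 2: 0, 4: 0, 6: 0, 8: 0, 10: 0, 12: 0, 14: 0, 16: 0, 18: 0, 20: 0, 22: 0}
x ext [-59.83  17.08]
seat {-90: 0, -88: 0, -86: 0, -84: 0, -82: 0, -80: 0, -78: 0, -76: 0, -74: 0, -72: 0, -70: 0, -68: 0, -66: 1, -64: 0, -62: 0, -60: 0, -58: 2, -56: 0, -54: 0, -52: 0, -50: 0, -48: 0, -46: 0, -44: 0, -42: 0, -40: 1, -38: 0, -36: 0, -34: 0, -32: 0, -30: 0, -28: 0, -26: 0, -24: 0, -22: 0, -20: 0, -18: 0, -16: 0, -14: 0, -12: 0, -10: 0, -8: 0, -6: 0, -4: 0, -2: 1, 0: 0, 2: 1, 4: 0, 6: 0, 8: 0, 10: 0, 12: 1, 14: 1, 16: 0, 18: 0, 20: 1, 22: 0, 24: 0, 26: 0}
```

Request:
step_arm --commands '[0, 0, 0.925, 0, -1.5, 0.5, 1, 0, 0, 0.925, 0, -3, 0.5, 1, 0, 0, 0.925, 0, -3.5, 0.5, 1, 0, 0, 0.925, 0, -3.5, 0.5, 1, 0, 0, 0.925, 0, -3.5, 0.5, 1, 0, 0, 0.925, 0, -3.5, 0, 1, 0, 0, 0.925, 0, -3.5, 0, 1, 0, 0, 0.925, 0, -3.5, 0, 1]'

```text
time: 5.55
tcp_pos: [558.4, -15.4, 181.1]
tcp_rot: [-0.001, 0.688, 0.725, -0.001]
ft_force: [1.1, 0.7, -4.8]
width: 0.089
```

Request:
step_arm --commands '[0, 0, 0.925, 0, -3.5, 0, 1, 0, 0, 0.925, 0, -3, 0, 1, 0, 0, 0.925, 0, -2, 0, 1, 0, 0, 0.925, 0, -1.1, 0, 1, 0, 0, 0, 0, 0, 0, 1, 0, 0, 0, 0, 0, 0, 1]'

```text
time: 6.05
tcp_pos: [558.8, -109.8, 181.3]
tcp_rot: [-0.001, 0.665, 0.746, -0.001]
ft_force: [0.1, 1.0, -4.8]
width: 0.088
```

Run:
```python
from h import *
np.set_printoptions(precision=3,suppress=True)
p=cams.get_image('wrist'); save(p,'wrist3'); s=get_state(); t=np.array(s['tcp_pos'])
print(s['time'],s['joint_positions'],t,s['tcp_rot'],s['ft_force'],s['width'])
v,u=np.mgrid[0:480,0:640]; d=p['depth']; K=p['K']
P=(np.stack([(u-K[0,2])/K[0,0]*d,(v-K[1,2])/K[1,1]*d,d],-1)@p['T'][:3,:3].T+p['T'][:3,3]); np.save('w3.npy',P); np.save('d3.npy',d)
a=np.radians(6.5); R=np.array([[np.cos(a),-np.sin(a)],[np.sin(a),np.cos(a)]])
A=P[d>0]; L=(A[:,:2]-np.array([504,-151]))@R
top=(A[:,2]>55)&(A[:,2]<64)&(abs(L[:,0])<60)&(L[:,1]<0)&(L[:,1]>-95)
for lo,hi in [(-95,-40),(-40,-3)]:
    Q=A[top&(L[:,1]>lo)&(L[:,1]<hi)]; print('jaw',len(Q),cv2.minAreaRect(Q[:,:2].astype(np.float32)),np.median(Q[:,2]), np.percentile(L[top&(L[:,1]>lo)&(L[:,1]<hi)],[1,99],axis=0).ravel())
Q=A[(A[:,2]>99)&(A[:,2]<109)&(abs(A[:,0]-496)<35)&(abs(A[:,1]+91)<35)]
print('cap',cv2.minEnclosingCircle(Q[:,:2].astype(np.float32)),np.median(Q[:,2]),len(Q))
m=(P[...,2]>195)&(P[...,2]<215)&(abs(P[...,1]-t[1])<14)&(d>0)&(P[...,0]<t[0]-15)
Q=P[m]; print(len(Q),np.percentile(Q[:,2],[5,50,95]),Q.min(0),Q.max(0),cv2.fitLine(Q[:,:2].astype(np.float32),cv2.DIST_HUBER,0,.01,.01).ravel())
```

```text
6.1 [ 0.209  0.21  -0.109  1.724  0.024  1.211  1.781] [ 559.077 -108.606  181.67 ] [-0.001  0.665  0.747 -0.   ] [ 0.102  1.498 -4.595] 0.08922521442181
jaw 7394 ((508.98406982421875, -218.2263946533203), (95.47527313232422, 30.95864486694336), 5.906115531921387) 59.808005795121545 [-49.326 -81.913  43.95  -52.359]
jaw 4475 ((503.86798095703125, -168.84036254882812), (95.67430877685547, 28.463645935058594), 6.1394243240356445) 60.29269118836493 [-49.23  -31.454  44.554 -13.623]
cap ((495.7053527832031, -94.1017837524414), 21.48261833190918) 105.01434247142662 4856
3465 [199.226 200.352 201.36 ] [ 503.463 -120.762  195.036] [ 544.047 -107.74   202.939] [   0.994    0.113  522.945 -114.346]
```

View pics/wrist3.png

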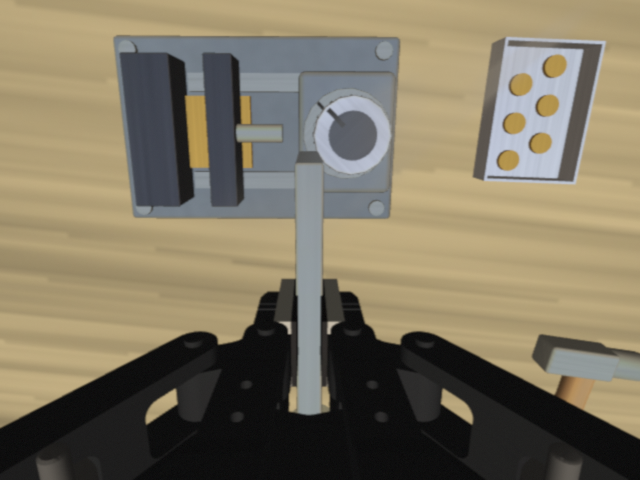

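The wrist view shows the fixed jaw at columns 122–190, the brass seat strip, the moving jaw at 205–243, and the cap at (350,135), with the plate held centrally. Clamp yaw is about 6.1° and the seat is at about (506.9, -198.4). Moving above the gap.

Request:
step_arm --commands '[0, 0, -0.4, -0.9, -1.5, 0, 1, 0, 0, 0, -1.3, -2.2, 0, 1, 0, 0, 0, -1.3, -2.2, 0, 1, 0, 0, 0, -1, -1.5, 0, 1, 0, 0, 0, -0.75, -1.2, 0, 1, 0, 0, 0, 0, 0, 0, 1, 0, 0, 0, 0, 0, 0, 1, 0, 0, 0, 0, 0, -2, 1]'

```text
time: 6.77
tcp_pos: [510.0, -194.6, 166.4]
tcp_rot: [0.003, 0.667, 0.745, 0.002]
ft_force: [1.4, 0.3, -4.2]
width: 0.089
```

Request:
step_arm --commands '[0, 0, 0, 0, 0, -2, 1, 0, 0, 0, 0, 0, -1, 1, 0, 0, 0, 0, 0, 0, 1, 0, 0, 0, 0, 0, 0, 1]'

```text
time: 7.1
tcp_pos: [507.4, -194.5, 133.1]
tcp_rot: [-0.001, 0.667, 0.745, -0.0]
ft_force: [1.3, -0.3, -5.1]
width: 0.086
```

```bash
cat > look.py <<'E'
from h import *
import sys
np.set_printoptions(precision=3,suppress=True)
nm=sys.argv[1]
p=cams.get_image('wrist'); save(p,nm); s=get_state(); t=np.array(s['tcp_pos'])
q=np.array(s['tcp_rot'])
print(s['time'],s['joint_positions'],t,'yaw',np.degrees(2*np.arctan2(q[2],q[1])),q,s['ft_force'],s['width'])
v,u=np.mgrid[0:480,0:640]; d=p['depth']; K=p['K']
P=(np.stack([(u-K[0,2])/K[0,0]*d,(v-K[1,2])/K[1,1]*d,d],-1)@p['T'][:3,:3].T+p['T'][:3,3])
a=np.radians(6.1); R=np.array([[np.cos(a),-np.sin(a)],[np.sin(a),np.cos(a)]])
S=np.array([506.9,-198.4])
A=P[d>0]; L=(A[:,:2]-S)@R   # seat frame
print('TCP in seat frame',(t[:2]-S)@R)
def ext(m,n): 
    Q=L[m]; 
    if len(Q)>20:
        f=cv2.fitLine(Q.astype(np.float32),cv2.DIST_HUBER,0,.01,.01).ravel(); print(n,len(Q),'x',np.percentile(Q[:,0],[1,99]),'y',np.percentile(Q[:,1],[1,50,99]),'dirdeg',np.degrees(np.arctan2(f[1],f[0])),'z',np.percentile(A[m][:,2],[5,50,95]))
jt=(abs(A[:,2]-60)<3)&(abs(L[:,0])<52)
ext(jt&(L[:,1]<-1)&(L[:,1]>-45),'fixed'); ext(jt&(L[:,1]>8)&(L[:,1]<38),'moving')
zt=t[2]+21
ext((abs(A[:,2]-zt)<4)&(abs(L[:,1])<14)&(abs(L[:,0])<70),'plate')
ext((abs(A[:,2]-zt)<4)&(abs(L[:,1])<14)&(L[:,0]>-70)&(L[:,0]<-15),'plate near')
E
python3 look.py wrist4
```

```text
7.15 [ 0.325  0.197 -0.045  1.844  0.01   1.101  1.958] [ 507.98  -194.993  133.976] yaw 96.32013460723381 [0.    0.667 0.745 0.   ] [ 0.202 -0.538 -4.692] 0.08681799560586023
TCP in seat frame [1.436 3.273]
fixed 7287 x [-47.112  42.69 ] y [-34.829 -21.371  -5.526] dirdeg -7.242576 z [58.731 59.782 60.821]
moving 4216 x [-47.289  29.131] y [15.655 24.734 33.336] dirdeg 1.5948637 z [59.152 60.247 61.304]
plate 6887 x [-53.619  35.449] y [-11.898   2.972  11.263] dirdeg 0.132636 z [151.266 152.191 155.733]
plate near 3223 x [-54.077 -15.518] y [-1.27   3.16   7.451] dirdeg 0.11214994 z [151.263 152.172 153.155]
```

View pics/wrist4.png

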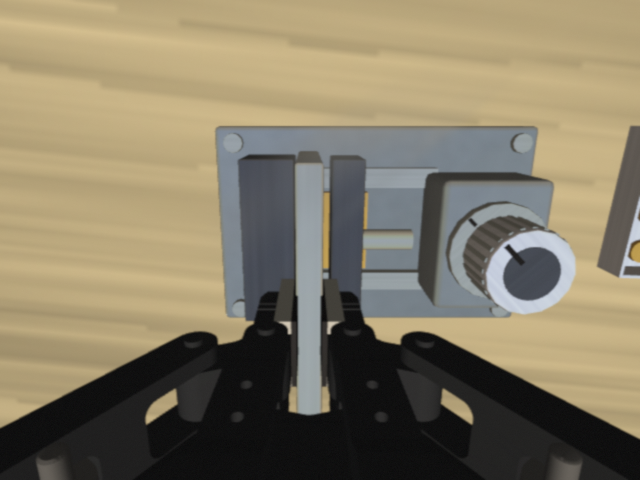

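The plate hangs between the jaws with about 4 mm clearance to the fixed jaw (columns 240–295) and about 8 mm to the moving jaw (330–365). It's central along x and about 67 mm above the seat. Lowering.

Request:
step_arm --commands '[0, 0, 0, -0.03, -0.1, -1.5, 1, 0, 0, 0, 0, 0, -1.5, 1, 0, 0, 0, 0, 0, -1.5, 1, 0, 0, 0, 0, 0, -1, 1, 0, 0, 0, 0, 0, -0.5, 1, 0, 0, 0, 0, 0, 0, 1, 0, 0, 0, 0, 0, 0, 1]'

```text
time: 7.73
tcp_pos: [507.5, -196.7, 74.1]
tcp_rot: [0.0, 0.667, 0.745, 0.0]
ft_force: [-0.4, -0.5, -6.0]
width: 0.081
```

```bash
python3 look.py wrist5
python3 - <<'E'
from h import *
p=cams.get_image('scene'); save(p,'s5'); a=cv2.imread('pics/s5.png')[180:310,130:280]; cv2.imwrite('pics/s5c.png',cv2.resize(a,(690,598),interpolation=cv2.INTER_CUBIC))
E
```

```text
7.7833 [ 0.327  0.262 -0.045  1.899  0.014  0.979  1.956] [ 507.703 -196.773   74.296] yaw 96.2605326539934 [0.001 0.667 0.745 0.   ] [ 0.178 -0.04  -4.105] 0.08760739651843094
TCP in seat frame [0.972 1.533]
fixed 9915 x [-47.39   23.138] y [-34.797 -22.309  -5.527] dirdeg -11.423273 z [58.735 59.763 60.794]
moving 6280 x [-47.477  21.365] y [15.615 25.351 33.347] dirdeg 5.0851436 z [59.144 60.255 61.279]
plate 7027 x [-53.916  35.245] y [-11.779   0.874  11.018] dirdeg 0.06319919 z [92.007 93.032 95.76 ]
plate near 3338 x [-54.269 -15.438] y [-3.379  1.105  5.423] dirdeg -0.034300096 z [91.939 92.976 93.978]
```

View pics/s5c.png

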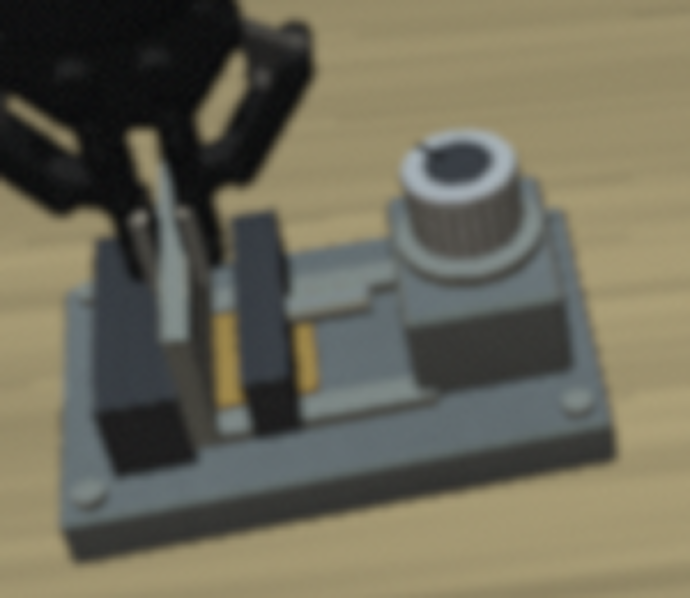

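The plate is in the gap, about 2 mm off the fixed jaw and about 8 mm above the seat. Lowering gently now.

Request:
step_arm --commands '[0, 0, 0, 0, 0, -0.3, 1, 0, 0, 0, 0, 0, -0.2, 1, 0, 0, 0, 0, 0, -0.1, 1, 0, 0, 0, 0, 0, -0.05, 1, 0, 0, 0, 0, 0, 0, 1, 0, 0, 0, 0, 0, 0, 1]'

```text
time: 8.33
tcp_pos: [507.0, -196.6, 66.8]
tcp_rot: [-0.0, 0.667, 0.745, -0.0]
ft_force: [0.1, -0.1, -4.6]
width: 0.088
```

Request:
step_arm --commands '[0, 0, 0, 0, 0, -0.05, 1, 0, 0, 0, 0, 0, 0, 1, 0, 0, 0, 0, 0, 0, 1]'

```text
time: 8.58
tcp_pos: [507.0, -196.6, 66.3]
tcp_rot: [0.0, 0.667, 0.745, -0.0]
ft_force: [-0.4, -0.4, -5.3]
width: 0.092
```

Request:
step_arm --commands '[0, 0, 0, 0, 0, -0.05, 1, 0, 0, 0, 0, 0, 0, 1, 0, 0, 0, 0, 0, 0, 1]'

```text
time: 8.83
tcp_pos: [507.0, -196.6, 65.8]
tcp_rot: [0.0, 0.667, 0.745, 0.0]
ft_force: [-0.6, 0.2, -4.0]
width: 0.09
```

Request:
step_arm --commands '[0, 0, 0, 0, 0, -0.05, 1, 0, 0, 0, 0, 0, 0, 1, 0, 0, 0, 0, 0, 0, 1]'

```text
time: 9.08
tcp_pos: [507.1, -196.7, 65.8]
tcp_rot: [0.0, 0.667, 0.745, 0.0]
ft_force: [-4.1, 1.0, 3.7]
width: 0.088
```

Request:
step_arm --commands '[0, 0, 0, 0, 0, -0.05, 1, 0, 0, 0, 0, 0, 0, 1, 0, 0, 0, 0, 0, 0, 1]'

```text
time: 9.33
tcp_pos: [507.1, -196.8, 65.7]
tcp_rot: [0.0, 0.668, 0.745, 0.0]
ft_force: [-5.9, 2.0, 10.0]
width: 0.088
```

```bash
python3 look.py wrist6
```

```text
9.3833 [ 0.327  0.272 -0.045  1.907  0.015  0.963  1.956] [ 507.077 -196.736   65.754] yaw 96.24824890444424 [0.    0.668 0.745 0.   ] [-5.435  1.329  9.763] 0.08842737151559019
TCP in seat frame [0.352 1.636]
fixed 10414 x [-47.535  19.874] y [-34.8   -22.234  -5.494] dirdeg -11.36914 z [58.741 59.774 60.8  ]
moving 6617 x [-47.615  17.575] y [15.636 25.33  33.34 ] dirdeg 5.352808 z [59.109 60.253 61.27 ]
plate 7026 x [-54.388  34.901] y [-11.695   0.853  10.971] dirdeg 0.017562054 z [83.741 84.798 87.084]
plate near 3392 x [-54.711 -15.456] y [-3.415  1.104  5.382] dirdeg 0.21556365 z [83.718 84.766 85.797]
```

The plate touched down softly (+10 N), with its top at about 85 mm, so it's seated. I'll relieve 0.5 mm and let go.

Request:
step_arm --commands '[0, 0, 0, 0, 0, 0.05, 1, 0, 0, 0, 0, 0, 0, 1, 0, 0, 0, 0, 0, 0, 0.4, 0, 0, 0, 0, 0, 0, 0, 0, 0, 0, 0, 0, 0, 0, 0, 0, 0, 0, 0, 0, 0]'

```text
time: 9.88
tcp_pos: [507.2, -196.6, 65.3]
tcp_rot: [0.0, 0.667, 0.745, 0.0]
ft_force: [0.1, 0.0, -0.5]
width: 0.498
```

Request:
step_arm --commands '[0, 0, 0, 0, 0, 0, -0.3, 0, 0, 0, 0, 0, 0.5, -0.3, 0, 0, 0, 0, 0, 1.5, -0.3, 0, 0, 0, 0, 0, 2.5, -0.6, 0, 0, 0, 0, 0, 2.5, -1, 0, 0, 0, 0, 0, 2.5, -1, 0, 0, 0, 0, 0, 2.5, -1, 0, 0, 0, 0, 0, 0, -1]'

```text
time: 10.55
tcp_pos: [509.4, -197.4, 191.0]
tcp_rot: [0.004, 0.667, 0.745, 0.002]
ft_force: [1.3, -0.2, 1.2]
width: 0.998
```

```bash
sed -i 's/^zt=t.*/zt=float(sys.argv[2]) if len(sys.argv)>2 else t[2]+19/' look.py
cat >> look.py <<'E'
Q=A[(A[:,2]>100)&(A[:,2]<109)&(abs(A[:,0]-496)<30)&(abs(A[:,1]+93)<30)]
if len(Q)>20: print('cap',cv2.minEnclosingCircle(Q[:,:2].astype(np.float32)),np.median(Q,0),len(Q))
E
python3 look.py wrist7 85
```

```text
10.6 [ 0.327  0.149 -0.043  1.782  0.007  1.206  1.962] [ 508.63  -197.154  188.535] yaw 96.25426403219038 [0.003 0.667 0.745 0.001] [-0.538  0.038  0.239] 0.9974090764017871
TCP in seat frame [1.853 1.055]
fixed 5578 x [-46.799  46.454] y [-34.884 -20.249  -5.678] dirdeg 0.09687128 z [58.608 59.765 60.912]
moving 3406 x [-46.897  46.897] y [15.582 24.355 33.304] dirdeg 0.30778116 z [59.085 60.248 61.369]
plate 2320 x [-54.399  53.151] y [-3.882  0.598  5.011] dirdeg 0.12331346 z [83.506 84.717 85.822]
plate near 970 x [-54.957 -15.576] y [-3.857  0.532  4.978] dirdeg 0.091592684 z [83.553 84.751 85.875]
cap ((495.5191650390625, -94.65380859375), 21.621257781982422) [494.538 -95.938 104.907] 3829
```

View pics/wrist7.png

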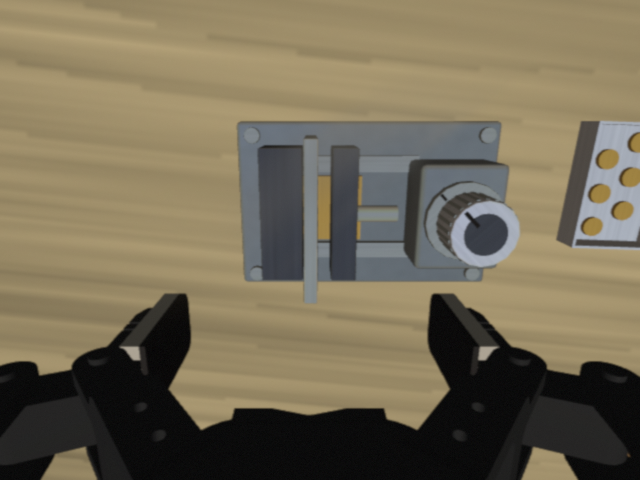

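The plate stands free and upright, central along x and about 1.4 mm off the fixed jaw. The cap is at about (478,235) in the wrist view, world (495.6, -94.3). Moving over the cap with a further +30° wind-up for a long clockwise stroke.

Request:
step_arm --commands '[0, 0, 4, -0.1, 0.8, 0, -1, 0, 0, 5, -0.2, 2, 0, -1, 0, 0, 5, -0.2, 2.2, 0, -1, 0, 0, 5, -0.2, 2.2, 0, -1, 0, 0, 5, -0.2, 2, -1, -1, 0, 0, 4, -0.2, 1.1, -1, -1, 0, 0, 2, -0.2, 0, -1, -1, 0, 0, 0, 0, 0, 0, -1]'

```text
time: 11.27
tcp_pos: [492.1, -92.6, 152.8]
tcp_rot: [-0.002, 0.451, 0.893, -0.001]
ft_force: [-1.5, -0.5, -0.2]
width: 0.995
```

Request:
step_arm --commands '[0, 0, 0, 0, 0, 0, -1, 0, 0, 0, 0, 0, 0, -1]'

```text
time: 11.43
tcp_pos: [494.1, -94.1, 155.5]
tcp_rot: [0.0, 0.453, 0.892, -0.0]
ft_force: [-0.1, 0.0, 1.0]
width: 0.999
```

```bash
python3 look.py wrist8 85
```

```text
11.4833 [ 0.249  0.101 -0.158  1.907  0.018  1.134  2.286] [494.282 -94.184 155.703] yaw 126.14109548022186 [0.    0.453 0.892 0.   ] [-0.581  0.381  0.159] 0.9978010542923982
TCP in seat frame [ -1.472 104.967]
fixed 6635 x [-47.029  46.62 ] y [-34.635 -23.613 -12.429] dirdeg 0.07690165 z [58.674 59.818 60.914]
moving 4975 x [-47.134  46.454] y [15.954 24.949 33.667] dirdeg 0.04447551 z [59.    60.243 61.365]
plate 3937 x [-54.127  53.137] y [-3.575  1.43   5.538] dirdeg 0.062205937 z [82.571 84.66  85.834]
plate near 1608 x [-54.673 -15.36 ] y [-3.649  1.408  5.453] dirdeg 0.19857691 z [82.573 84.715 85.885]
cap ((495.6708984375, -94.08280944824219), 21.621166229248047) [494.319 -95.186 104.959] 4942
```

View pics/wrist8.png

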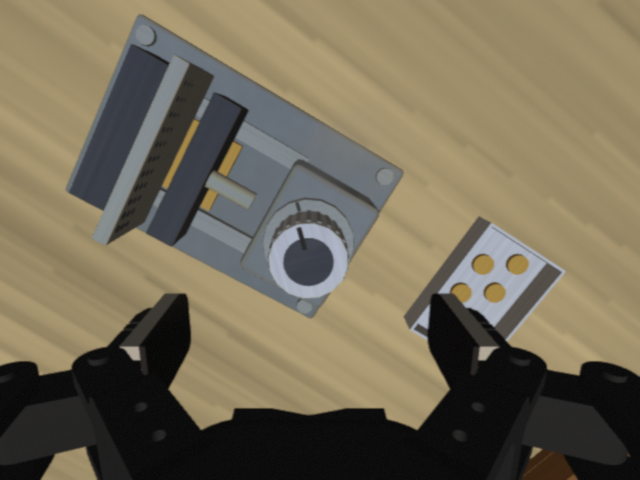

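The cap is centred under the tool at (495.7, -94.1). I'm adding 12° of wind-up, descending so the tips stay above the collar, then gripping.

Request:
step_arm --commands '[0, 0, 4, 0.14, 0, -1.5, -1, 0, 0, 4, 0, 0, -2, -1, 0, 0, 4, 0, 0, -2, -1, 0, 0, 0, 0, 0, -1.5, -1, 0, 0, 0, 0, 0, -0.8, -1, 0, 0, 0, 0, 0, 0, -1, 0, 0, 0, 0, 0, 0, -1]'

```text
time: 12.07
tcp_pos: [495.7, -93.9, 77.8]
tcp_rot: [0.0, 0.357, 0.934, 0.0]
ft_force: [-0.5, -0.0, 0.4]
width: 0.998
```

Request:
step_arm --commands '[0, 0, 0, 0, 0, 0, 1, 0, 0, 0, 0, 0, 0, 1, 0, 0, 0, 0, 0, 0, 1, 0, 0, 0, 0, 0, 0, 1, 0, 0, 0, 0, 0, 0, 1, 0, 0, 0, 0, 0, 0, 1]'

```text
time: 12.57
tcp_pos: [495.8, -93.6, 78.3]
tcp_rot: [0.0, 0.356, 0.934, 0.0]
ft_force: [-2.1, 1.4, 7.7]
width: 0.474
```

```bash
cat > st.py <<'E'
from h import *
np.set_printoptions(precision=2,suppress=True)
s=get_state(); q=np.array(s['tcp_rot']); y=np.degrees(2*np.arctan2(q[2],q[1]))
print(round(s['time'],2),np.array(s['tcp_pos']),'yaw %.2f'%(y if y>-60 else y),'j7 %.2f'%s['joint_positions'][6],'tq7 %.2f'%s['joint_torque'][6],'F',np.array(s['ft_force']),'T',np.array(s['ft_torque']),'w %.3f'%s['width'])
E
python3 st.py
```

```text
12.57 [495.77 -93.59  78.32] yaw 138.25 j7 2.48 tq7 0.02 F [-2.1   1.37  7.65] T [ 0.15  0.6  -0.06] w 0.474
```

The cap is gripped. Turning clockwise.

Request:
step_arm --commands '[0, 0, -3, 0, 0, 0, 1, 0, 0, -5, 0, 0, 0, 1, 0, 0, -6, 0, 0, 0, 1, 0, 0, -6, 0, 0, 0, 1]'

```text
time: 12.9
tcp_pos: [495.8, -93.6, 78.3]
tcp_rot: [0.001, 0.515, 0.857, 0.0]
ft_force: [-2.9, 0.1, 7.6]
width: 0.47
```

```bash
python3 st.py
python3 - <<'E'
from h import *
p=cams.get_image('scene'); save(p,'s9'); a=cv2.imread('pics/s9.png')[180:310,130:280]; cv2.imwrite('pics/s9c.png',cv2.resize(a,(690,598),interpolation=cv2.INTER_CUBIC))
E
python3 st.py
```

```text
12.9 [495.8  -93.55  78.34] yaw 118.01 j7 2.13 tq7 2.33 F [-2.86  0.11  7.65] T [0.11 0.61 0.37] w 0.470
12.95 [495.78 -93.56  78.33] yaw 117.52 j7 2.12 tq7 1.49 F [-2.82  1.    7.64] T [ 0.13  0.56 -0.02] w 0.474
```

View pics/s9c.png

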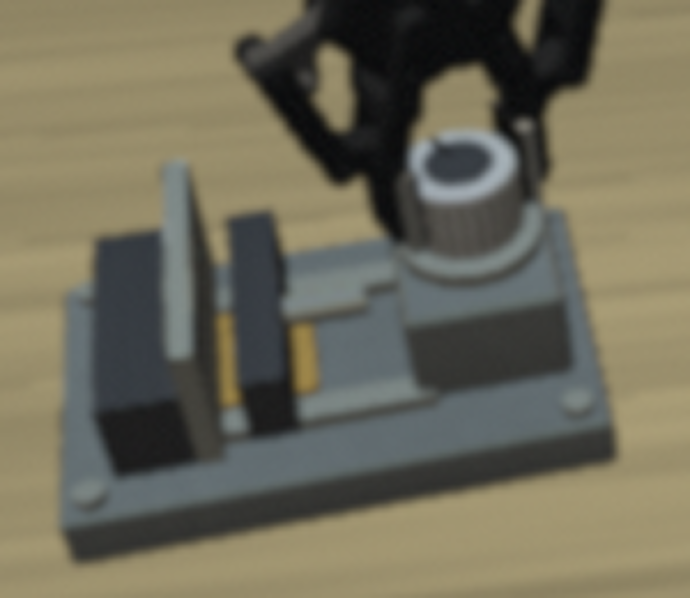

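The jaw (column 230 vs 235 before) is advancing and the plate stands. Torque is about 0.37 N m, as expected. Continuing.

Request:
step_arm --commands '[0, 0, -7, 0, 0, 0, 1, 0, 0, -7, 0, 0, 0, 1, 0, 0, -7, 0, 0, 0, 1, 0, 0, -7, 0, 0, 0, 1, 0, 0, -7, 0, 0, 0, 1, 0, 0, -7, 0, 0, 0, 1, 0, 0, -7, 0, 0, 0, 1]'

```text
time: 13.53
tcp_pos: [495.8, -93.6, 78.3]
tcp_rot: [0.0, 0.824, 0.566, 0.0]
ft_force: [-2.4, 1.0, 6.6]
width: 0.478
```

```bash
cat > sc.py <<'E'
from h import *
import sys
p=cams.get_image('scene'); save(p,sys.argv[1]); a=cv2.imread('pics/%s.png'%sys.argv[1])[180:310,130:280]; cv2.imwrite('pics/%sc.png'%sys.argv[1],cv2.resize(a,(690,598),interpolation=cv2.INTER_CUBIC))
d=p['depth'];K=p['K'];v,u=np.mgrid[0:480,0:640]
P=(np.stack([(u-K[0,2])/K[0,0]*d,(v-K[1,2])/K[1,1]*d,d],-1)@p['T'][:3,:3].T+p['T'][:3,3])[d>0]
a=np.radians(6.1); R=np.array([[np.cos(a),-np.sin(a)],[np.sin(a),np.cos(a)]])
L=(P[:,:2]-np.array([508.2,-196.6]))@R
m=(abs(L[:,0])<50)
j=L[m&(P[:,2]>56)&(P[:,2]<62)&(L[:,1]>-2)&(L[:,1]<45)]
t=L[(abs(L[:,0])<60)&(P[:,2]>80)&(P[:,2]<90)&(abs(L[:,1])<25)]
print('moving jaw top y 5,50,95',np.percentile(j[:,1],[3,50,97]),len(j),'plate top y',np.percentile(t[:,1],[3,50,97]),'x',np.percentile(t[:,0],[1,99]),len(t))
E
python3 st.py; python3 sc.py s10
```

```text
13.53 [495.77 -93.55  78.3 ] yaw 68.95 j7 1.29 tq7 2.65 F [-2.36  0.96  6.6 ] T [0.12 0.54 0.4 ] w 0.478
moving jaw top y 5,50,95 [ 5.97170562 20.47485896 29.48198629] 444 plate top y [-2.67614237  1.79273895  5.95772935] x [-53.49628292  55.03340778] 260
```

View pics/s10c.png

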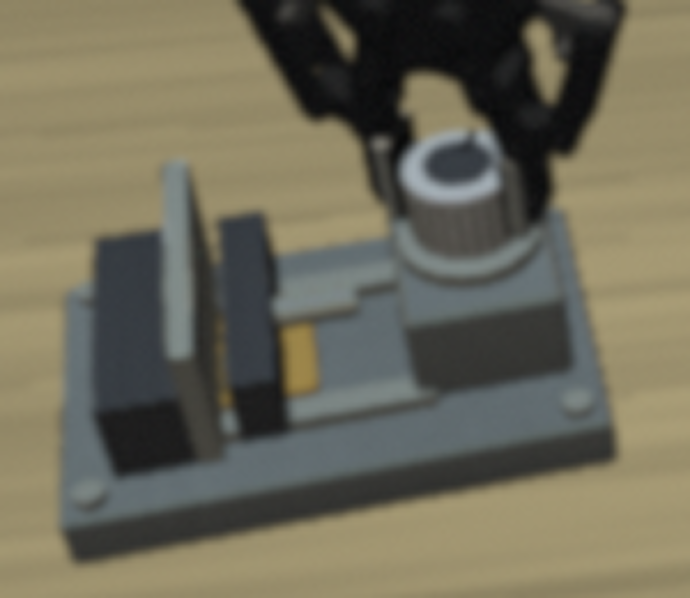

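Request:
step_arm --commands '[0, 0, -7, 0, 0, 0, 1, 0, 0, -7, 0, 0, 0, 1, 0, 0, -7, 0, 0, 0, 1, 0, 0, -7, 0, 0, 0, 1, 0, 0, -7, 0, 0, 0, 1, 0, 0, -7, 0, 0, 0, 1]'

```text
time: 14.08
tcp_pos: [495.8, -93.5, 78.3]
tcp_rot: [0.0, 0.972, 0.233, 0.0]
ft_force: [-2.9, 0.1, 7.6]
width: 0.472
```

```bash
python3 st.py; python3 sc.py s11
```

```text
14.08 [495.82 -93.53  78.33] yaw 26.95 j7 0.57 tq7 2.65 F [-2.86  0.07  7.57] T [0.04 0.61 0.32] w 0.472
moving jaw top y 5,50,95 [ 5.88935515 17.50519052 26.66368095] 449 plate top y [-2.74591871  1.86739291  5.89795406] x [-53.53615425  55.46367206] 262
```

View pics/s11c.png

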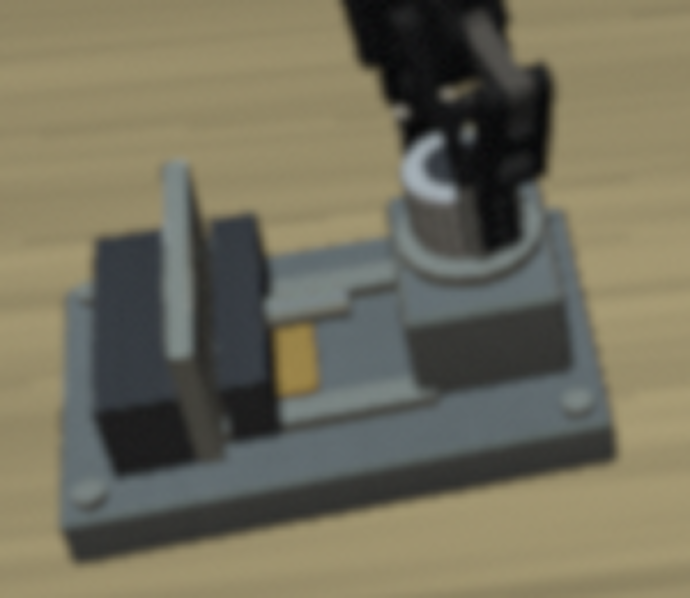

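Request:
step_arm --commands '[0, 0, -7, 0, 0, 0, 1, 0, 0, -7, 0, 0, 0, 1, 0, 0, -7, 0, 0, 0, 1, 0, 0, -7, 0, 0, 0, 1, 0, 0, -7, 0, 0, 0, 1]'

```text
time: 14.55
tcp_pos: [495.8, -93.5, 78.3]
tcp_rot: [-0.0, 0.998, -0.07, 0.0]
ft_force: [-2.4, -0.2, 6.9]
width: 0.471
```

```bash
python3 st.py; python3 sc.py s12
```

```text
14.55 [495.78 -93.5   78.31] yaw -8.05 j7 -0.03 tq7 2.65 F [-2.39 -0.21  6.9 ] T [0.12 0.58 0.4 ] w 0.471
moving jaw top y 5,50,95 [ 5.89250747 15.05262237 24.03223819] 442 plate top y [-2.64477437  1.83510416  5.98033819] x [-53.89794788  55.49523402] 263
```

Request:
step_arm --commands '[0, 0, -7, 0, 0, 0, 1, 0, 0, -7, 0, 0, 0, 1]'

```text
time: 14.77
tcp_pos: [495.8, -93.5, 78.3]
tcp_rot: [-0.0, 0.982, -0.191, 0.001]
ft_force: [-2.3, 0.4, 7.8]
width: 0.472
```

```bash
python3 st.py; python3 sc.py s13
```

```text
14.77 [495.82 -93.52  78.34] yaw -22.01 j7 -0.26 tq7 3.10 F [-2.25  0.37  7.81] T [0.13 0.59 0.32] w 0.472
moving jaw top y 5,50,95 [ 5.45082882 14.25289513 23.15238112] 438 plate top y [-2.94906748  1.29411509  5.2816597 ] x [-52.4724549   55.90380655] 258
```

Request:
step_arm --commands '[0, 0, -5, 0, 0, 0, 1]'

```text
time: 14.9
tcp_pos: [495.8, -93.5, 78.3]
tcp_rot: [-0.0, 0.973, -0.231, 0.001]
ft_force: [-2.4, 0.6, 7.1]
width: 0.474
```

```bash
python3 st.py
```

```text
14.9 [495.83 -93.5   78.34] yaw -26.75 j7 -0.35 tq7 2.32 F [-2.36  0.58  7.07] T [0.12 0.56 0.39] w 0.474
```

Request:
step_arm --commands '[0, 0, -5, 0, 0, 0, 1]'

```text
time: 14.98
tcp_pos: [495.8, -93.5, 78.3]
tcp_rot: [-0.0, 0.961, -0.275, 0.001]
ft_force: [-2.7, 0.7, 6.9]
width: 0.473
```

```bash
python3 st.py; python3 sc.py s14
```

```text
14.98 [495.84 -93.53  78.34] yaw -31.92 j7 -0.43 tq7 2.05 F [-2.71  0.68  6.86] T [0.06 0.56 0.32] w 0.473
moving jaw top y 5,50,95 [ 4.59864152 13.34571076 22.43682504] 441 plate top y [-4.07904146  0.63486113  4.69017973] x [-54.16301439  55.1821481 ] 263
```

The jaw is now pushing the plate toward the fixed jaw. Small steps, watching the torque.

Request:
step_arm --commands '[0, 0, -4, 0, 0, 0, 1]'

```text
time: 15.12
tcp_pos: [495.8, -93.5, 78.3]
tcp_rot: [-0.0, 0.952, -0.307, 0.0]
ft_force: [-1.3, 0.4, 6.9]
width: 0.473
```

```bash
python3 st.py
```

```text
15.12 [495.81 -93.52  78.31] yaw -35.73 j7 -0.50 tq7 1.81 F [-1.34  0.44  6.92] T [0.06 0.55 0.46] w 0.473
```

Request:
step_arm --commands '[0, 0, -4, 0, 0, 0, 1]'

```text
time: 15.2
tcp_pos: [495.8, -93.5, 78.3]
tcp_rot: [-0.0, 0.94, -0.341, 0.0]
ft_force: [-1.8, 0.7, 7.0]
width: 0.473
```

```bash
python3 st.py
```

```text
15.2 [495.81 -93.51  78.32] yaw -39.86 j7 -0.57 tq7 1.39 F [-1.84  0.72  7.04] T [0.05 0.58 0.51] w 0.473
```

Request:
step_arm --commands '[0, 0, -4, 0, 0, 0, 1]'

```text
time: 15.28
tcp_pos: [495.8, -93.5, 78.3]
tcp_rot: [-0.0, 0.928, -0.374, 0.0]
ft_force: [-2.5, 1.3, 7.4]
width: 0.473
```

```bash
python3 st.py; python3 sc.py s15
```

```text
15.28 [495.82 -93.51  78.32] yaw -43.89 j7 -0.64 tq7 1.54 F [-2.54  1.33  7.44] T [0.16 0.54 0.16] w 0.473
moving jaw top y 5,50,95 [ 4.55560864 13.32952096 22.15533206] 436 plate top y [-4.22893956  0.47451182  4.59083304] x [-52.09794417  54.82680748] 257
```

The torque climbed to 0.51 and then dropped, so the first click is under way. Continuing.

Request:
step_arm --commands '[0, 0, -4, 0, 0, 0, 1]'

```text
time: 15.42
tcp_pos: [495.8, -93.5, 78.3]
tcp_rot: [-0.0, 0.914, -0.405, 0.0]
ft_force: [-2.5, 1.5, 6.9]
width: 0.47
```

```bash
python3 st.py
```

```text
15.42 [495.84 -93.53  78.33] yaw -47.75 j7 -0.70 tq7 2.63 F [-2.53  1.52  6.88] T [ 0.17  0.52 -0.12] w 0.470
```

Request:
step_arm --commands '[0, 0, -4, 0, 0, 0, 1]'

```text
time: 15.5
tcp_pos: [495.9, -93.5, 78.3]
tcp_rot: [-0.0, 0.899, -0.438, 0.0]
ft_force: [-1.8, 0.5, 7.5]
width: 0.474
```

```bash
python3 st.py
```

```text
15.5 [495.86 -93.52  78.34] yaw -51.93 j7 -0.78 tq7 1.97 F [-1.85  0.55  7.47] T [0.14 0.53 0.07] w 0.474
```

Request:
step_arm --commands '[0, 0, -4, 0, 0, 0, 1]'

```text
time: 15.58
tcp_pos: [495.9, -93.5, 78.3]
tcp_rot: [-0.0, 0.883, -0.469, 0.0]
ft_force: [-2.8, -0.2, 7.6]
width: 0.471
```

```bash
python3 st.py
```

```text
15.58 [495.89 -93.51  78.33] yaw -55.92 j7 -0.84 tq7 1.30 F [-2.76 -0.18  7.64] T [0.1  0.52 0.47] w 0.471
```

Request:
step_arm --commands '[0, 0, -4, 0, 0, 0, 1]'

```text
time: 15.67
tcp_pos: [495.9, -93.5, 78.3]
tcp_rot: [-0.0, 0.867, -0.499, 0.0]
ft_force: [-2.7, 0.7, 7.3]
width: 0.474
```

```bash
python3 st.py
```

```text
15.67 [495.85 -93.53  78.33] yaw -59.89 j7 -0.91 tq7 1.15 F [-2.74  0.71  7.32] T [0.02 0.52 0.47] w 0.474
```

The torque went 0.51, 0.16, -0.12, 0.07, 0.47, so one click has passed and I'm at the second peak. I'll complete the second click and stop at the next detent (yaw about -71).

Request:
step_arm --commands '[0, 0, -4, 0, 0, 0, 1]'

```text
time: 15.75
tcp_pos: [495.9, -93.5, 78.3]
tcp_rot: [-0.0, 0.849, -0.529, 0.0]
ft_force: [-2.1, -0.0, 7.3]
width: 0.473
```

```bash
python3 st.py
```

```text
15.75 [495.87 -93.53  78.34] yaw -63.90 j7 -0.98 tq7 1.52 F [-2.14 -0.05  7.35] T [0.03 0.55 0.16] w 0.473
```

Request:
step_arm --commands '[0, 0, -4, 0, 0, 0, 1]'

```text
time: 15.83
tcp_pos: [495.9, -93.5, 78.3]
tcp_rot: [-0.0, 0.829, -0.559, 0.0]
ft_force: [-1.7, 0.4, 6.5]
width: 0.472
```

```bash
python3 st.py
```

```text
15.83 [495.86 -93.53  78.34] yaw -67.94 j7 -1.05 tq7 1.90 F [-1.71  0.45  6.5 ] T [ 0.12  0.51 -0.22] w 0.472
```

Request:
step_arm --commands '[0, 0, -3.5, 0, 0, 0, 1, 0, 0, 0, 0, 0, 0, 1]'

```text
time: 16.0
tcp_pos: [495.9, -93.5, 78.3]
tcp_rot: [-0.0, 0.812, -0.584, 0.0]
ft_force: [-2.7, 0.5, 7.8]
width: 0.469
```

```bash
python3 st.py; python3 sc.py s16
```

```text
16.0 [495.87 -93.54  78.33] yaw -71.49 j7 -1.11 tq7 -1.19 F [-2.72  0.53  7.8 ] T [ 0.08  0.48 -0.19] w 0.469
moving jaw top y 5,50,95 [ 4.51007202 13.39339223 22.09502301] 435 plate top y [-4.05633144  0.51053943  4.67552445] x [-54.30417865  55.88619017] 266
```

View pics/s16c.png

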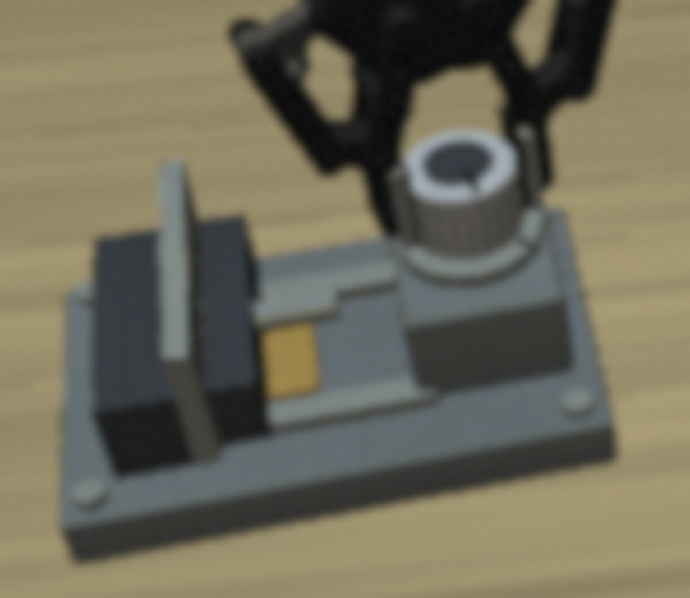

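Two torque reversals with 20° spacing, and the jaws are closed on the plate. Letting go and lifting.

Request:
step_arm --commands '[0, 0, 0, 0, 0, 0, 0.0, 0, 0, 0, 0, 0, 0, -1, 0, 0, 0, 0, 0, 0, -1, 0, 0, 0, 0, 0, 0, -1, 0, 0, 0, 0, 0, 0, -1, 0, 0, 0, 0, 0, 0, -1, 0, 0, 0, 0, 0, 1, -1]'

```text
time: 16.63
tcp_pos: [494.2, -93.5, 86.0]
tcp_rot: [0.001, 0.813, -0.582, -0.001]
ft_force: [-0.3, -0.2, 0.0]
width: 0.995
```

Request:
step_arm --commands '[0, 0, 0, 0, 0, 2, -1, 0, 0, 0, 0, 0, 2.5, -1, 0, 0, 0, 0, 0, 3, -1, 0, 0, 0, 0, 0, 3, -1, 0, 0, 0, 0, 0, 2, -1, 0, 0, 0, 0, 0, 1, -1, 0, 0, 0, 0, 0, 0, -1, 0, 0, 0, 0, 0, 0, -1]'

```text
time: 17.3
tcp_pos: [495.3, -93.6, 222.0]
tcp_rot: [-0.0, 0.813, -0.582, 0.0]
ft_force: [-0.2, 0.3, -1.4]
width: 0.997
```

```bash
python3 look.py wrist20 85; python3 sc.py s20
python3 - <<'E'
from h import *
p=cams.get_image('side'); save(p,'side20')
E
```

```text
17.35 [-0.099  0.037  0.204  1.836 -0.008  1.27  -1.137] [494.769 -93.517 221.121] yaw -71.23963580708937 [ 0.     0.813 -0.582 -0.001] [ 0.205 -0.735 -1.795] 1.005071739611451
TCP in seat frame [ -0.917 105.578]
fixed 2618 x [-42.779  47.203] y [-34.235 -24.693 -15.244] dirdeg 0.32451114 z [58.781 59.96  61.106]
moving 2255 x [-46.533  47.162] y [ 8.152 15.724 22.589] dirdeg 0.03024608 z [58.808 60.387 61.565]
plate 1814 x [-53.595  53.82 ] y [-4.234  1.306  4.815] dirdeg -0.95242256 z [82.017 84.725 85.954]
plate near 507 x [-54.63  -15.316] y [-4.29   1.965  4.696] dirdeg -4.8462462 z [81.943 84.737 85.971]
cap ((495.4930419921875, -93.64617919921875), 21.551006317138672) [496.646 -93.296 105.131] 2946
moving jaw top y 5,50,95 [ 4.52804205 13.4171697  22.14193994] 434 plate top y [-4.01597944  0.56262804  4.49442937] x [-53.93902124  55.46083963] 264
```

View pics/wrist20.png

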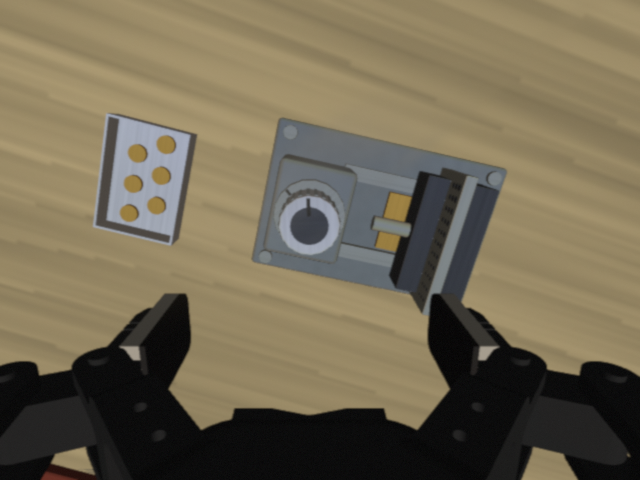

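View pics/s20.png

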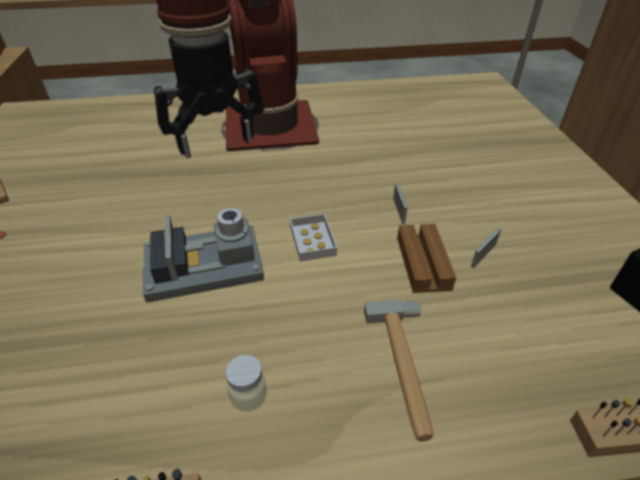

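View pics/s20c.png

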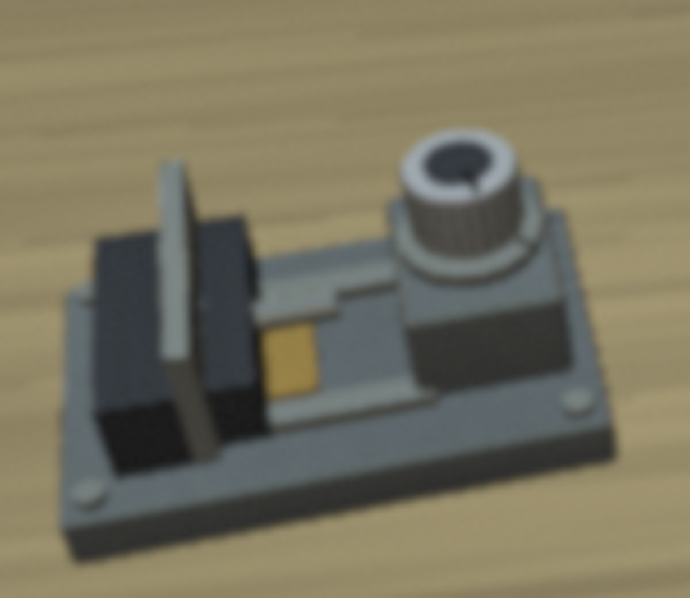

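The plate is clamped upright with its top at 84.7 mm, central. The other things are untouched. As a last check, I'll measure the angle between the cap mark (about (308,205)) and the collar mark (about (290,191)), which were aligned at the start.

Run:
```python
from h import *
p=cams.get_image('wrist'); save(p,'w21')
a=cv2.imread('pics/w21.png')[160:270,250:370]; cv2.imwrite('pics/w21c.png',cv2.resize(a,None,fx=5,fy=5,interpolation=cv2.INTER_CUBIC))
c=np.array([495.6,-93.7]); f=lambda q:np.degrees(np.arctan2(q[1]-c[1],q[0]-c[0]))
A=f(w(p,(308,204),105)); 
for uv in [(290,191),(288,191),(292,190)]:
    q=w(p,uv,74); print(A,f(q),np.hypot(*(q[:2]-c)),f(q)-A)
# same on the pre-turn picture needs its T; skip
```

```text
22.16708501294712 57.692074081148434 22.417618216557297 35.524989068201315
22.16708501294712 60.48149803483574 23.366089778753807 38.31441302188862
22.16708501294712 53.5246745936111 22.12307671885108 31.357589580663983
```

View pics/w21c.png

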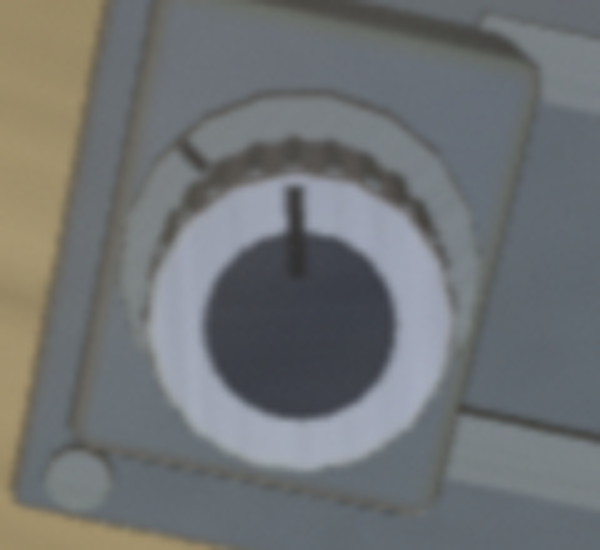

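The marks are about 36–40° apart, which is two clicks of 20°. Handing in.

```bash
python3 -c "
from h import *
print(job.finish_job(), get_state()['time'])"
```

```text
the job is handed in; nothing more can be done
the job is handed in; nothing more can be done
```

The drawplate is clamped upright and central in the bench clamp, and the cap was stopped after two clicks. I handed the job in at about 17.5 s of the allowed 72 s.

- **Plate:** I chose the one standing in the rest, about 111 mm long; the two look-alikes are about 87 mm. I set it on the brass seat with a contact force of about 10 N and let go. I then turned the cap clockwise in one stroke.
- **Clicks:** The torque changed sign twice, about 20° of turn apart. The cap and collar marks, aligned at the start, ended roughly 36–40° apart. The exact figure depends on which pixel I took for the collar mark, with readings from 31° to 38° and a by-eye estimate of 40°; the torque supports two clicks.
- **Final checks:** The plate's top was 84.7 mm above the bench (85 mm expected when seated). It was within about 1 mm of central along the jaws and held by both. The other things on the bench looked unmoved, and the open gripper was well above everything, touching nothing.
- **Disagreement:** One line fit to the near half of the plate read 4.8° off, taken in a view where the plate's near side face was mixed into the points. The scene camera showed the plate straight.

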